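Rest the ballast bar in the sloping cradle, heavy end down

TASK

The plain square metal bar on the worktop has a weight hidden in one of its two identical-looking ends. Pick it up by the middle to find out which end is heavy, then lay it in the sloping cradle with the heavy end down, fully home against the foot stop, and leave it resting there. Set it down gently without letting it fall, and do not disturb the cup, dish, vial and marker standing around.

Things in the scene. Friction and masses are not known exactly. Their poses are not given: they have to be found in the camera images.
- bar: ballast bar: closed square metal tube with grey end caps, 150 x 24 x 24 mm, 0.3 to 0.43 kg, lying flat. Origin at mid-length on one long face (the underside at the start); x along the bar, z up at the start. A weight is enclosed in the +x or the -x end, differently each time: the centre of mass is 28 to 36 mm from the middle towards it. The two ends look alike.
- bar_mid (a point): the centre of the bar (12 mm from each long face, 75 mm from each end); axes as bar. The hidden weight stays in its end however the bar is tilted
- cradle: the sloping cradle's base plate, fixed, 135 x 84 x 8 mm. Origin on the worktop under the place where the centre of a properly laid bar comes, 83 mm higher. x runs level from the low, foot-stop end towards the high end, z up. The high end faces roughly away from the robot
- trough: sloping bed of the cradle, fixed to its base. x runs up the slope (30 degrees from level), y across, z out of the bed. Origin on the bed at the face of the foot stop, 35 mm above the worktop: the bar's low end butts here and its underside lies on z = 0. Cheeks from x = -6 to 40 mm, 5 mm thick, 31 mm apart inside, rise 16 mm above the bed, the foot stop too
- seat (a point): where the centre of the bar comes when it is fully home in the trough: x 75, y 0, z 12 mm in the trough's frame; axes as trough. Friction may keep the bar from sliding down to the stop by itself
- rib_end (a point): upper end of the bed, at its surface: from x = 40 to 80 mm the bed is a rib 14 mm wide, which fingers can straddle; above it the bar overhangs freely. Heavy end down, the bar rests by itself; light end down, it tips over this end and falls out
- sample_cup_3: bystander: lidded sample cup, 51 mm across, 63 mm high, origin at the centre of its underside
- petri_2: bystander: closed petri dish, 63 mm across, 14 mm high, origin at the centre of its underside
- capillary_vial: bystander: slim capped vial standing upright, 21 mm across, 90 mm high, origin at the centre of its underside
- marker_black: bystander: marker pen lying flat along its own y, 135 mm long, 12 mm thick, origin under its middle

How it is judged (in metres and radians):
On the way:
1. the bar is lifted clear of the worktop (height (world z) of bar_mid above 0.04 m), for 0.2 s.
At the end, for the whole second after the job is handed in: The bar rests by itself in the cradle, flat on the bed and along it (within 7 degrees), its low end within 5 mm of the foot stop, at rest. Only with the heavy end down can it rest there (x of bar_mid in the frame of trough between 0.07 and 0.08 m and y of bar_mid in the frame of trough between -0.009 and 0.009 m and z of bar_mid in the frame of trough between 0.009 and 0.0155 m and angle between the x axis of bar and the x axis of trough, either way round below 0.12 rad and linear speed of bar below 0.02 m/s); the robot touches nothing.
It fails at once if the bar is dropped or falls (moves faster than 0.5 m/s while no finger holds it) (linear speed of bar above 0.5 m/s and contact force between each of the arm, the fingers and bar below 0.05 N).
It fails at once if the cup, dish, vial or marker is moved more than 25 mm (distance of any of sample_cup_3, petri_2, capillary_vial, marker_black from where it was at the start of the episode above 0.025 m).
It also fails if it takes over 48 s, if anything falls off the work surface, if the arm or the gripper's body presses on something with over 40 N, if the wrist force passes 120 N, or if a joint passes its speed limit or range.

ROBOT

A 6-joint arm with a two-finger parallel gripper is mounted at the origin on a cart in front of the work surface, level with it; the furniture and walls round the work are solid. World frame = base frame: x ahead of the robot, y to its left, z up, the work surface at z = 0. Lengths are in mm, angles in rad, forces in N, time in s.
With the tool pointing down it reaches from about 400 to 925 mm from the base axis. Payload 12.5 kg.
Tool frame: the origin (TCP) lies midway between the tips of the shut fingers; the grasp point (between the pads) lies 19 mm behind it; z points along the fingers, y is the line along which they close (so a half turn about z gives the same grasp; the last joint's range is limited). The gripper opens to 95 mm and grips with 3 to 60 N. Pads are 20 mm wide; open, the fingers measure 119 mm over their backs; the gripper's body (75 mm by 180 mm) begins 59 mm behind the grasp point.
Start: joints at [1.219, 0.491, 1.559, -0, 1.092, -0.106], TCP at [152.064, 606.237, 214.661] pointing down, gripper open.
Joint ranges: [-3.1, 3.1], [-0.84, 2.19], [0.05, 2.79], [-1.13, 4.28], [0.06, 2.93], [-2.69, 2.69]. Speed limits (rad/s): [2.22, 2.22, 2.79, 3.14, 3.14, 3.14].

INTERFACE

Orientations are given as [roll, pitch, yaw] about the fixed x, y, z axes, in that order (R = Rz(yaw) Ry(pitch) Rx(roll)).
In Python, from cell import state, viewer, env, models gives the robot as it stands. The module is installed in compiled form; this text tells all that it offers.
- The arm moves only by the tool arm_command, never from a script. Its argument "rows" is a list of rows, each a list of 2 entries, a list of its own where there are three numbers: the shift along the tool's x, y, z normalised to -1 to 1, where 1 is 0.25 m, then the turn about the tool's z normalised to -1 to 1, where 1 is pi rad. A call has exactly 5 rows; each row shifts and turns the commanded pose from where the row before left it, along the tool's axes as they then stand; what a row does not reach is not made up. A row lasts 1/10 s, in which the tool goes at most 50 mm and 8.59 degrees, less where a joint would pass 70% of its speed; a pose out of reach is approached as far as the arm can. A call with a number of a shift or a turn outside -1 to 1 is refused whole. A call with a gripper value outside its range is refused whole. "claw" is the opening, from 0 (shut) to 1 (fully open), set as the call begins (left out, the last holds). The fingers move at their own pace and stop on an object; the grip force is fixed at half the most. Time passes only in rows, so rows that do not move let the fingers close, or fill a call up. It gives the time, the measured TCP pose, the force, the opening and the grip force at its end, in the units of the state.
- state(): the state, without advancing time (a new reading comes with each control period).
- viewer.read_camera(name): name is "scene" or "top"; returns (picture, depth): 400x640x3 uint8, red, green, blue; 400x640 float32, mm along the optical axis (not along the pixel's ray), 0 where there is no reading.
- viewer.get_calibration(name): a dict with "camera_matrix" (3x3 intrinsics, pixels), "world_to_cam" (4x4, takes a point from world to camera coordinates). Camera axes: x right, y up, looking along -z (the intrinsics and any distortion apply to the point x, -y, -z); pixel columns grow to the right and rows downward; lengths in mm; the calibration is good to about 2 mm. A picture is of the moment at which its call begins. get_calibration takes no time and is no camera call.
- env.job_done(): hands the job in; it is judged then, once.
Trained networks look in the newest picture that a camera, given by its name, has taken for a name from the list of things; names that differ only in an ending like _2 or _b are one class to them, and where a whole thing is asked for, a point or a joint stands for the part that bears it (a point fixed in the world has none). Each returns a list of dicts, best first, with "confidence" (0 to 1); they miss things now and then, are a little off and sometimes report something else, mostly with a low value. They report only what shows in the picture. A call takes as long as a camera call.
- models.search_frame(camera, label): "position" ([x, y, z] in mm, in world coordinates, good to about 4 mm: the middle of the surface that is visible of it).
- models.mark_of(camera, label): "position" ([x, y, z] in mm, in world coordinates, good to about 4 mm: a listed point, or the origin of a listed thing).
The state is a dict: "t": time; "joints": joint angles; "qvel": joint speeds; "tau": joint torques, N m; "eef_pos": TCP position; "tcp_rot": TCP orientation; "ft_force": force on the tool from outside, world axes, zero at the start; "moment": the same for the moment, N m; "opening": opening from 0.0 (shut) to 1.0 (fully open); "grip_force": force on a finger pad.
Only numpy, scipy, OpenCV 4.12 (cv2) and the standard library are available. Lean on these libraries where they do the work, as an engineer would, in place of code of your own. Each camera call takes 0.05 s, during which the arm holds its last target. There are 200 camera calls.

## Working session

There is one attempt and no reset: what is moved stays moved. The work goes in short steps, Python scripts to look and compute and a tool call to move; the robot and the scene stay as the last step left them, time stands still between calls to the robot, and variables do not carry over. Pictures are saved under pics/ and viewed, at most 10 in all, crops included, and the job is handed in when it is done.

Besides the shell and the picture viewer there is one more tool, called as name(argument=value, ...), one argument or row to a line, values as JSON. arm_command: Moves the arm, as the interface text tells. Scaled input: -1 to 1 covers 0.25 m each way for a shift and pi rad each way for a turn. Its arguments: {"type":"object","properties":{"rows":{"type":"array","items":{"type":"array"}},"claw":{"type":"number"}},"required":["rows"]}

```bash
mkdir -p pics; cat > h.py <<'E'
import numpy as np,cv2
from cell import state,viewer,env,models
def cloud(name):
    p,d=viewer.read_camera(name);c=viewer.get_calibration(name)
    K=np.array(c["camera_matrix"]);T=np.linalg.inv(np.array(c["world_to_cam"]))
    v,u=np.mgrid[:d.shape[0],:d.shape[1]]
    x=(u-K[0,2])/K[0,0]*d;y=(v-K[1,2])/K[1,1]*d
    P=np.stack([x,-y,-d,np.ones_like(d)],-1)@T.T
    return p,d,P[...,:3]
E
python3 - <<'E'
from h import *
print(state())
for n in("top","scene"):
    p,d,P=cloud(n);cv2.imwrite(f"pics/{n}0.png",p[...,::-1])
    for l in["bar_mid","cradle","trough","seat","rib_end","sample_cup_3","petri_2","capillary_vial","marker_black"]:
        print(n,l,[(np.round(r["position"]).tolist(),round(r["confidence"],2)) for r in models.mark_of(n,l)[:2]])
E
```

```text
{'t': 0.0, 'joints': array([ 1.21939744e+00,  4.91509982e-01,  1.55946010e+00, -1.18048092e-05,
        1.09172840e+00, -1.05618738e-01]), 'qvel': array([-0.00023246, -0.00025824,  0.00112585,  0.00014552,  0.00091853,
        0.00015488]), 'tau': array([ 2.73969294e-03, -6.12640858e+01, -2.58177280e+01,  6.92416308e-02,
        4.82005463e-02, -1.11957745e-04]), 'eef_pos': array([151.97341806, 605.97559853, 214.08889072]), 'tcp_rot': array([-3.14049188e+00, -1.06168396e-04,  2.89581790e+00]), 'ft_force': array([-0.02880763, -0.48682715,  0.39187033]), 'moment': array([ 0.02968159,  0.01931112, -0.03923457]), 'grip_force': 0.0, 'opening': 1.0045060104245587}
top bar_mid []
top cradle [([584.0, 131.0, 1.0], 0.81), ([495.0, -61.0, 3.0], 0.56)]
top trough [([530.0, 120.0, 35.0], 0.89), ([494.0, -365.0, 4.0], 0.55)]
top seat [([585.0, 129.0, 84.0], 0.56)]
top rib_end [([594.0, 133.0, 73.0], 0.6)]
top sample_cup_3 [([496.0, -59.0, 0.0], 0.87), ([596.0, 132.0, 73.0], 0.45)]
top petri_2 [([383.0, -28.0, 0.0], 0.61), ([391.0, -222.0, 0.0], 0.45)]
top capillary_vial [([492.0, -365.0, 6.0], 0.62)]
top marker_black [([364.0, 71.0, 5.0], 0.96)]
scene bar_mid [([392.0, -228.0, 14.0], 0.95)]
scene cradle [([590.0, 129.0, 3.0], 0.66)]
scene trough [([530.0, 117.0, 36.0], 0.75), ([392.0, -223.0, 2.0], 0.7)]
scene seat [([592.0, 128.0, 79.0], 0.82), ([393.0, -226.0, 12.0], 0.36)]
scene rib_end [([595.0, 134.0, 76.0], 0.68)]
scene sample_cup_3 [([500.0, -57.0, -2.0], 0.89)]
scene petri_2 [([376.0, -26.0, 2.0], 0.7)]
scene capillary_vial [([494.0, -362.0, -1.0], 0.56)]
scene marker_black [([362.0, 78.0, 1.0], 0.62)]
```

View pics/top0.png

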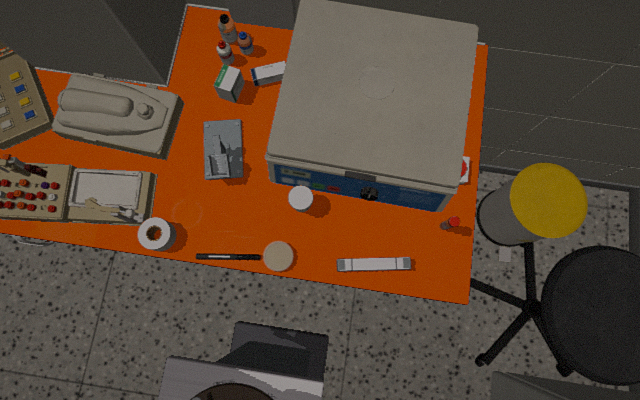

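View pics/scene0.png

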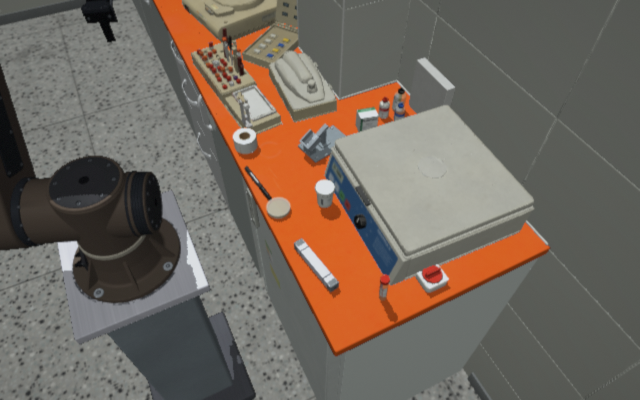

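Top view: the bar is light and runs from about (337,265) to (411,264), the cradle is at about (222,150), and the dish is at (278,256). The cup is at (300,198), the vial at (450,223) and the marker at (228,257). A large box stands behind at columns 270–475. Next I measure the bar and cradle from the depth cloud.

```bash
python3 - <<'E'
from h import *
def rect(m,s):
    q=m[:,:2].astype(np.float32);r=cv2.minAreaRect(q);print(s,len(q),np.round(r[0],1),np.round(r[1],1),round(r[2],1),'zpct',np.round(np.percentile(m[:,2],[5,50,95]),1))
for n in("top","scene"):
    p,d,P=cloud(n);ok=d>0
    X,Y,Z=P[...,0],P[...,1],P[...,2]
    B=ok&(abs(X-392)<70)&(abs(Y+226)<110)&(Z>15)&(Z<35);rect(P[B],n+' bar')
    C=ok&(abs(X-585)<95)&(abs(Y-129)<70)
    rect(P[C&(Z>4)&(Z<11)],n+' base');m=P[C&(Z>22)&(Z<110)];rect(m,n+' cradle up')
    for lo in range(25,85,10):
        k=m[(m[:,2]>=lo)&(m[:,2]<lo+10)]
        if len(k):print(lo,len(k),np.round(k.mean(0),1),np.round(k.min(0)),np.round(k.max(0)))
    M=P[ok&(Z>120)&(X>300)&(X<1000)&(Y<120)&(Y>-500)];print('box',np.round(np.percentile(M,[1,5,95,99],axis=0)).tolist())
E
```

```text
top bar 902 [ 390.7 -224.3] [ 24.4 148.9] 9.9 zpct [21.8 24.7 27.6]
top base 1475 [584.8 128.1] [184.2 137.1] 0.4 zpct [ 4.9  8.  10.4]
top cradle up 673 [557.3 124.6] [84.7 41.3] 13.6 zpct [36.2 50.7 71. ]
25 17 [556.2 122.9  31.7] [527. 101.  25.] [590. 134.  34.]
35 163 [537.1 120.2  40.5] [513.  97.  35.] [589. 138.  45.]
45 251 [543.3 120.8  49.7] [514.  96.  45.] [591. 142.  55.]
55 148 [558.3 124.4  59.8] [525. 100.  55.] [591. 143.  65.]
65 88 [580.2 129.5  69.5] [542. 102.  65.] [599. 143.  75.]
75 3 [596.3 129.1  75.6] [595. 128.  75.] [597. 130.  76.]
box [[546.0, -461.0, 126.0], [558.0, -348.0, 139.0], [881.0, -13.0, 145.0], [938.0, 4.0, 147.0]]
scene bar 668 [ 391.6 -226. ] [ 26.2 150.9] 10.1 zpct [17.9 25.7 28.6]
scene base 487 [584.2 129.1] [188.1 139.4] 0.1 zpct [ 4.2  8.1 10.7]
scene cradle up 405 [557.4 121.3] [86.5 45.7] 7.0 zpct [29.3 51.6 70.7]
25 27 [561.9 121.   29.7] [523. 103.  25.] [590. 138.  34.]
35 73 [541.9 118.8  40.7] [515.  95.  35.] [589. 139.  45.]
45 134 [542.2 121.6  50. ] [514.  96.  45.] [590. 140.  55.]
55 103 [556.  122.7  59.2] [521.  98.  55.] [589. 142.  65.]
65 51 [575.2 126.5  69. ] [543. 101.  65.] [600. 143.  75.]
75 7 [592.6 131.4  77.1] [585. 126.  75.] [595. 137.  79.]
box [[550.0, -486.0, 124.0], [585.0, -443.0, 140.0], [940.0, 27.0, 510.0], [941.0, 99.0, 557.0]]
```

```bash
cat >> h.py <<'E'
def plan(*wps,smax=42,amax=8):
    """wps: (x,y,z,yawdeg) visited from the present pose; prints rows in calls of 5"""
    s=state();p=np.array(s["eef_pos"]);yaw=np.degrees(s["tcp_rot"][2]);rows=[]
    for w in wps:
        t=np.array(w[:3],float);dy=(w[3]-yaw+180)%360-180
        n=int(np.ceil(max(np.linalg.norm(t-p)/smax,abs(dy)/amax,1)))
        for i in range(n):
            a=np.radians(yaw);st=(t-p)/(n-i);tx=np.array([np.cos(a),np.sin(a),0]);ty=np.array([np.sin(a),-np.cos(a),0])
            v=np.round(np.array([st@tx,st@ty,-st[2]])/250,3);k=round(-dy/n/180,4)
            rows.append([v.tolist(),k]);p=p+250*(v[0]*tx+v[1]*ty-v[2]*np.array([0,0,1.]));yaw-=k*180
    while len(rows)%5:rows.append([[0,0,0],0])
    for i in range(0,len(rows),5):print(rows[i:i+5])
    print('end',p,yaw)
E
python3 - <<'E'
from h import *
p,d,P=cloud("top");X,Y,Z=P[...,0],P[...,1],P[...,2]
sat=cv2.cvtColor(p,cv2.COLOR_RGB2HSV)[...,1]
g=(d>0)&(sat<110)&(abs(X-585)<110)&(abs(Y-129)<80)
m=P[g&(Z<16)];r=cv2.minAreaRect(m[:,:2].astype(np.float32));print(len(m),r)
m=P[g&(Z>25)&(Z<110)]
# rib: fit a line on points beyond x=565
k=m[(m[:,0]>562)&(m[:,2]>50)];print(cv2.fitLine(k[:,:2].astype(np.float32),cv2.DIST_HUBER,0,.01,.01).ravel(),len(k))
plan((300,530,214,150),(470,330,214,120),(510,80,214,100),(470,-110,200,99.9),(391,-225,120,99.9))
E
```

```text
1536 ((590.7540893554688, 132.7519989013672), (135.44911193847656, 85.57464599609375), 12.142119407653809)
[9.35247719e-01 3.53993922e-01 5.79612000e+02 1.27545135e+02] 163
[[[-0.162, -0.038, 0.001], np.float64(0.0221)], [[-0.164, -0.027, 0.001], np.float64(0.0221)], [[-0.166, -0.015, 0.0], np.float64(0.0221)], [[-0.166, -0.003, 0.001], np.float64(0.0221)], [[-0.141, -0.05, -0.0], np.float64(0.0238)]]
[[[-0.145, -0.04, -0.0], np.float64(0.0238)], [[-0.147, -0.029, -0.0], np.float64(0.0238)], [[-0.149, -0.018, -0.0], np.float64(0.0238)], [[-0.15, -0.006, -0.0], np.float64(0.0238)], [[-0.15, 0.005, -0.0], np.float64(0.0238)]]
[[[-0.149, 0.015, -0.0], np.float64(0.0238)], [[-0.135, -0.052, -0.0], np.float64(0.0159)], [[-0.138, -0.045, -0.0], np.float64(0.0159)], [[-0.14, -0.038, -0.0], np.float64(0.0159)], [[-0.141, -0.031, -0.0], np.float64(0.0159)]]
[[[-0.143, -0.024, -0.0], np.float64(0.0159)], [[-0.143, -0.016, -0.0], np.float64(0.0159)], [[-0.145, -0.009, -0.0], np.float64(0.0159)], [[-0.144, -0.058, 0.011], np.float64(0.0001)], [[-0.144, -0.058, 0.011], np.float64(0.0001)]]
[[[-0.144, -0.058, 0.011], np.float64(0.0001)], [[-0.144, -0.057, 0.011], np.float64(0.0001)], [[-0.145, -0.058, 0.012], np.float64(0.0001)], [[-0.1, -0.098, 0.08], np.float64(-0.0)], [[-0.099, -0.097, 0.08], np.float64(-0.0)]]
[[[-0.1, -0.098, 0.08], np.float64(-0.0)], [[-0.099, -0.097, 0.08], np.float64(-0.0)], [[0, 0, 0], 0], [[0, 0, 0], 0], [[0, 0, 0], 0]]
end [ 391.03815043 -224.88423336  119.90016717] 99.89208980795505
```

The base plate measures 135×86 mm, which matches its stated size, with yaw 12.1°. Moving to the bar.

arm_command(
  rows=[
    [[-0.162,-0.038,0],0.0221],
    [[-0.164,-0.027,0],0.0221],
    [[-0.166,-0.015,0],0.0221],
    [[-0.166,-0.003,0],0.0221],
    [[-0.141,-0.05,0],0.0238],
  ],
  claw=1,
)

```text
t: 1.65
eef_pos: [326.4, 501.2, 214.5]
tcp_rot: [3.141, 0.0, 2.54]
ft_force: [-0.1, 0.7, -0.5]
opening: 1.0
grip_force: 0.0
```

arm_command(
  rows=[
    [[-0.145,-0.04,0],0.0238],
    [[-0.147,-0.029,0],0.0238],
    [[-0.149,-0.018,0],0.0238],
    [[-0.15,-0.006,0],0.0238],
    [[-0.15,0.005,0],0.0238],
  ],
)

```text
t: 2.15
eef_pos: [446.7, 357.5, 214.8]
tcp_rot: [3.141, -0.0, 2.166]
ft_force: [0.2, 0.5, 0.3]
opening: 1.0
grip_force: 0.0
```

arm_command(
  rows=[
    [[-0.149,0.015,0],0.0238],
    [[-0.135,-0.052,0],0.0159],
    [[-0.138,-0.045,0],0.0159],
    [[-0.14,-0.038,0],0.0159],
    [[-0.141,-0.031,0],0.0159],
  ],
)

```text
t: 2.65
eef_pos: [492.7, 185.6, 214.7]
tcp_rot: [3.141, -0.0, 1.893]
ft_force: [-0.5, -1.4, 0.0]
opening: 1.002
grip_force: 0.0
```

arm_command(
  rows=[
    [[-0.143,-0.024,0],0.0159],
    [[-0.143,-0.016,0],0.0159],
    [[-0.145,-0.009,0],0.0159],
    [[-0.144,-0.058,0.011],0],
    [[-0.144,-0.058,0.011],0],
  ],
)

```text
t: 3.15
eef_pos: [493.8, 2.5, 209.1]
tcp_rot: [3.141, 0.0, 1.745]
ft_force: [0.1, 0.6, -0.8]
opening: 1.001
grip_force: 0.0
```

arm_command(
  rows=[
    [[-0.144,-0.058,0.011],0],
    [[-0.144,-0.057,0.011],0],
    [[-0.145,-0.058,0.012],0],
    [[-0.1,-0.098,0.08],0],
    [[-0.1,-0.098,0.08],0],
  ],
)

```text
t: 3.65
eef_pos: [430.0, -169.2, 160.4]
tcp_rot: [3.14, 0.001, 1.745]
ft_force: [1.2, -0.0, -0.3]
opening: 0.998
grip_force: 0.0
```

arm_command(
  rows=[
    [[-0.1,-0.098,0.08],0],
    [[-0.1,-0.098,0.08],0],
    [[0,0,0],0],
    [[0,0,0],0],
    [[0,0,0],0],
  ],
)

```text
t: 4.15
eef_pos: [391.6, -225.3, 121.2]
tcp_rot: [3.141, 0.001, 1.745]
ft_force: [-0.5, 0.2, 0.3]
opening: 1.0
grip_force: 0.0
```

arm_command(
  rows=[
    [[0,0,0.13],0],
    [[0,0,0.13],0],
    [[0,0,0.12],0],
    [[0,0,0.06],0],
    [[0,0,0.028],0],
  ],
)

```text
t: 4.65
eef_pos: [391.5, -224.7, 2.8]
tcp_rot: [-3.141, -0.001, 1.747]
ft_force: [-0.5, -1.1, -0.8]
opening: 0.998
grip_force: 0.0
```

arm_command(
  rows=[
    [[0,0,0],0],
    [[0,0,0],0],
    [[0,0,0],0],
    [[0,0,0],0],
    [[0,0,0],0],
  ],
  claw=0,
)

```text
t: 5.15
eef_pos: [391.1, -225.7, 4.1]
tcp_rot: [3.141, 0.001, 1.745]
ft_force: [-0.2, -0.8, -1.4]
opening: 0.635
grip_force: 0.0
```

arm_command(
  rows=[
    [[0,0,0],0],
    [[0,0,0],0],
    [[0,0,0],0],
    [[0,0,0],0],
    [[0,0,0],0],
  ],
)

```text
t: 5.65
eef_pos: [391.0, -225.6, 3.6]
tcp_rot: [3.141, -0.0, 1.745]
ft_force: [0.9, 0.4, -0.4]
opening: 0.25
grip_force: 30.0
```

arm_command(
  rows=[
    [[0,0,-0.03],0],
    [[0,0,-0.05],0],
    [[0,0,-0.08],0],
    [[0,0,-0.1],0],
    [[0,0,-0.1],0],
  ],
)

```text
t: 6.15
eef_pos: [390.6, -225.3, 94.7]
tcp_rot: [-3.141, -0.001, 1.745]
ft_force: [-0.0, 0.5, -3.5]
opening: 0.255
grip_force: 30.0
```

arm_command(
  rows=[
    [[0,0,-0.1],0],
    [[0,0,-0.1],0],
    [[0,0,-0.04],0],
    [[0,0,0],0],
    [[0,0,0],0],
  ],
)

```text
t: 6.65
eef_pos: [390.6, -225.3, 152.9]
tcp_rot: [-3.141, -0.001, 1.745]
ft_force: [0.7, -0.0, -3.8]
opening: 0.253
grip_force: 30.0
```

```bash
python3 - <<'E'
from h import *
s=state();print(s["eef_pos"],s["ft_force"],s["moment"],s["opening"])
p,d,P=cloud("scene");X,Y,Z=P[...,0],P[...,1],P[...,2]
m=(d>0)&(abs(X-391)<60)&(abs(Y+225)<100)&(Z>60)&(Z<260)
v,u=np.nonzero(m);print(u.min(),u.max(),v.min(),v.max())
c=p[max(v.min()-30,0):v.max()+40,max(u.min()-40,0):u.max()+40];cv2.imwrite("pics/s1.png",cv2.resize(c,None,fx=3,fy=3)[:600,:800,::-1])
q=P[m]; t=np.array([-.1736,.985])
a=(q[:,:2]-[391,-225])@t
for lo in range(-90,90,15):
    k=q[(a>=lo)&(a<lo+15)]
    if len(k):print(lo,len(k),np.round(np.percentile(k[:,2],[2,50,98])))
E
```

```text
[ 390.60430379 -225.31507363  152.89880852] [ 0.74694553 -0.00528445 -3.78851695] [-0.15180944 -0.02054654  0.02005578] 0.2529211254782879
295 346 182 257
-90 9 [162. 167. 176.]
-75 143 [153. 173. 179.]
-60 93 [156. 174. 178.]
-45 276 [157. 244. 258.]
-30 343 [160. 249. 258.]
-15 224 [157. 182. 240.]
0 28 [156. 191. 234.]
15 5 [169. 245. 247.]
30 7 [153. 160. 164.]
```

View pics/s1.png

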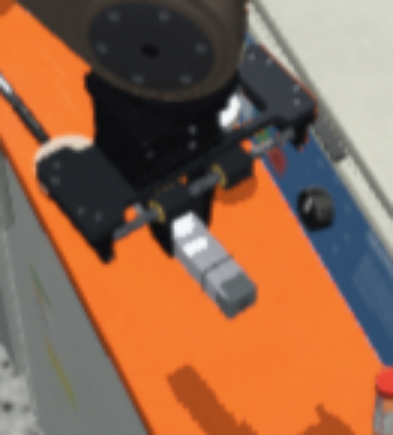

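The bar is held level. The moment Mx ≈ −0.15 with Fz ≈ −3.8 puts the heavy end towards +y, about 40 mm off the middle, which is tool +x. The crop shows the grip at mid-bar with the −y end still level. Next I confirm the moment, then measure the trough line and the box's top front edge, which I could use to tilt the bar in the grip.

```bash
python3 - <<'E'
from h import *
M=[]
for i in range(4):
    if i<1:p,d,P=cloud("top")
    elif i<2: p2,d2,P2=cloud("scene")
    else: viewer.read_camera("top")
    s=state();M.append(np.r_[s["moment"],s["ft_force"]])
print(np.round(np.mean(M,0),3))
a=np.radians(12.1);e=np.array([np.cos(a),np.sin(a)]);f=np.array([-e[1],e[0]])
for n,D,Q in(("top",d,P),("scene",d2,P2)):
    q=Q[D>0];r=q[:,:2]-[590.8,132.8];u=r@e;v=r@f;z=q[:,2]
    for w in(4,6):
        k=(abs(v)<w)&(u>-50)&(u<3)&(z>38)&(z<80)
        if k.sum()<8:continue
        # fixed slope line: u-(z-35)/tan30 = u0
        x=u[k]-(z[k]-35)/np.tan(np.pi/6);print(n,w,k.sum(),'u0 pct',np.round(np.percentile(x,[10,25,50,75,90]),1))
    k=(z>22)&(z<100)&(abs(u)<100)&(abs(v)<45)
    print(n,'upper u range',np.round(np.percentile(u[k],[0.5,2,98,99.5]),1),'v',np.round(np.percentile(v[k],[1,4,96,99]),1))
    k=(abs(v)<8)&(z>25)&(z<100)&(abs(u)<90);print(sorted([(round(float(A),0),round(float(B),0)) for A,B in zip(u[k],z[k])])[::6])
    b=q[(z>125)&(z<165)&(q[:,1]>-260)&(q[:,1]<-160)&(q[:,0]>450)]
    for y in(-260,-230,-200,-180):
        c=b[(b[:,1]>=y)&(b[:,1]<y+20)];
        if len(c):print(n,'edge',y,np.round(np.percentile(c[:,0],[0,1,3]),1),np.round(np.median(c[c[:,0]<c[:,0].min()+40][:,2]),1))
E
```

```text
[-0.221  0.023  0.009 -0.215  0.166 -3.529]
top 4 110 u0 pct [-68.4 -66.8 -64.1 -61.7 -59.6]
top 6 166 u0 pct [-68.2 -66.5 -64.1 -61.6 -59.4]
top upper u range [-75.8 -75.    2.9   6. ] v [-22.2 -21.6  16.4  18.1]
[(-77.0, 49.0), (-75.0, 44.0), (-74.0, 48.0), (-72.0, 46.0), (-70.0, 47.0), (-67.0, 42.0), (-64.0, 36.0), (-62.0, 36.0), (-60.0, 36.0), (-59.0, 39.0), (-58.0, 39.0), (-56.0, 39.0), (-55.0, 41.0), (-53.0, 42.0), (-52.0, 44.0), (-50.0, 41.0), (-49.0, 44.0), (-47.0, 44.0), (-46.0, 47.0), (-45.0, 46.0), (-43.0, 46.0), (-42.0, 50.0), (-41.0, 53.0), (-38.0, 50.0), (-37.0, 50.0), (-35.0, 49.0), (-34.0, 51.0), (-32.0, 52.0), (-31.0, 54.0), (-30.0, 53.0), (-28.0, 53.0), (-27.0, 55.0), (-25.0, 57.0), (-24.0, 62.0), (-22.0, 60.0), (-20.0, 55.0), (-19.0, 59.0), (-18.0, 63.0), (-16.0, 56.0), (-15.0, 66.0), (-13.0, 62.0), (-12.0, 62.0), (-11.0, 34.0), (-11.0, 67.0), (-10.0, 70.0), (-8.0, 66.0), (-7.0, 68.0), (-5.0, 67.0), (-4.0, 25.0), (-3.0, 35.0), (-3.0, 71.0), (-2.0, 71.0), (0.0, 73.0), (1.0, 72.0), (3.0, 70.0), (4.0, 75.0), (7.0, 71.0)]
top edge -260 [546.8 550.9 557.2] 142.4
top edge -230 [547.  548.2 552.7] 142.4
top edge -200 [532.5 535.6 543.4] 140.8
top edge -180 [533.6 536.2 542.8] 140.6Traceback (most recent call last):
  File "<stdin>", line 18, in <module>
    return _quantile_unchecked(
        a, q, axis, out, overwrite_input, method, keepdims, weights)
    return _ureduce(a,
                    func=_quantile_ureduce_func,
    ...<5 lines>...
                    overwrite_input=overwrite_input,
                    method=method)
    r = func(a, **kwargs)
    result = _quantile(arr,
                       quantiles=q,
    ...<2 lines>...
                       out=out,
                       weights=wgt)
    slices_having_nans = np.isnan(arr[-1, ...])
                                  ~~~^^^^^^^^^
IndexError: index -1 is out of bounds for axis 0 with size 0
```

The heavy end is confirmed at tool +x. To tilt the bar in the grip, I'll press the light end's underside on the box's front top edge (x≈547, z≈142 at y≈−250).

```bash
python3 - <<'E'
from h import *
plan((450,-245,195,150),(497,-250,185,180),(497,-250,155,180))
E
```

```text
[[[-0.017, 0.031, -0.024], np.float64(-0.0397)], [[-0.021, 0.029, -0.024], np.float64(-0.0397)], [[-0.024, 0.026, -0.024], np.float64(-0.0397)], [[-0.027, 0.023, -0.024], np.float64(-0.0397)], [[-0.03, 0.02, -0.024], np.float64(-0.0397)]]
[[[-0.032, 0.016, -0.024], np.float64(-0.0397)], [[-0.034, 0.012, -0.025], np.float64(-0.0397)], [[-0.043, 0.019, 0.01], np.float64(-0.0417)], [[-0.045, 0.013, 0.01], np.float64(-0.0417)], [[-0.047, 0.007, 0.01], np.float64(-0.0417)]]
[[[-0.047, 0.002, 0.01], np.float64(-0.0417)], [[-0.0, -0.001, 0.12], np.float64(0.0002)], [[0, 0, 0], 0], [[0, 0, 0], 0], [[0, 0, 0], 0]]
end [ 496.89959537 -250.11852763  155.0303698 ] 179.9921393246619
```

arm_command(
  rows=[
    [[-0.017,0.031,-0.024],-0.0397],
    [[-0.021,0.029,-0.024],-0.0397],
    [[-0.024,0.026,-0.024],-0.0397],
    [[-0.027,0.023,-0.024],-0.0397],
    [[-0.03,0.02,-0.024],-0.0397],
  ],
)

```text
t: 7.4
eef_pos: [433.4, -239.6, 183.3]
tcp_rot: [-3.142, -0.001, 2.374]
ft_force: [-0.1, -0.2, -4.1]
opening: 0.247
grip_force: 30.0
```

arm_command(
  rows=[
    [[-0.032,0.016,-0.024],-0.0397],
    [[-0.034,0.012,-0.025],-0.0397],
    [[-0.043,0.019,0.01],-0.0417],
    [[-0.045,0.013,0.01],-0.0417],
    [[-0.047,0.007,0.01],-0.0417],
  ],
)

```text
t: 7.9
eef_pos: [485.7, -248.9, 187.6]
tcp_rot: [3.141, -0.001, 3.016]
ft_force: [-0.1, -0.8, -2.4]
opening: 0.25
grip_force: 30.0
```

arm_command(
  rows=[
    [[-0.047,0.002,0.01],-0.0417],
    [[0,0,0.06],0],
    [[0,0,0.06],0],
    [[0,0,0],0],
    [[0,0,0],0],
  ],
)

```text
t: 8.4
eef_pos: [497.1, -250.0, 155.7]
tcp_rot: [3.141, -0.001, -3.141]
ft_force: [-0.6, -0.1, -2.8]
opening: 0.253
grip_force: 30.0
```

arm_command(
  rows=[
    [[0,0,0.016],0],
    [[0,0,0.016],0],
    [[0,0,0.016],0],
    [[0,0,0.016],0],
    [[0,0,0],0],
  ],
)

```text
t: 8.9
eef_pos: [496.9, -250.0, 139.6]
tcp_rot: [3.141, -0.0, -3.141]
ft_force: [-2.2, 0.0, -1.1]
opening: 0.252
grip_force: 30.0
```

arm_command(
  rows=[
    [[0,0,0.016],0],
    [[0,0,0.016],0],
    [[0,0,0.016],0],
    [[0,0,0.016],0],
    [[0,0,0.012],0],
  ],
)

```text
t: 9.4
eef_pos: [497.4, -250.1, 120.5]
tcp_rot: [-3.141, 0.001, -3.141]
ft_force: [-0.7, -0.6, 3.1]
opening: 0.248
grip_force: 30.0
```

```bash
cat >> h.py <<'E'
def tilt(n="scene",e=(1,0),r=100):
    p,d,P=cloud(n);s=state();c=np.array(s["eef_pos"])
    q=P[d>0]-c;hsv=cv2.cvtColor(p,cv2.COLOR_RGB2HSV)[d>0]
    e=np.array(e);f=np.array([-e[1],e[0]]);u=q[:,:2]@e;v=q[:,:2]@f;z=q[:,2]
    k=(abs(v)<18)&(abs(u)<85)&(z>-60)&(z<70)&(hsv[:,1]<90)&(hsv[:,2]>60)
    for lo in range(-85,85,10):
        j=k&(u>=lo)&(u<lo+10)
        if j.sum()>3:print(lo+5,j.sum(),'z',np.round(np.percentile(z[j],[10,50,90])),'v',np.round(np.percentile(v[j],[5,50,95])))
    return p,d,P
E
python3 - <<'E'
from h import *
s=state();print(s["eef_pos"],s["ft_force"],s["moment"])
tilt("scene")
print()
p,d,P=tilt("top")
cv2.imwrite("pics/s2.png",cv2.resize(viewer.read_camera("scene")[0][130:330,200:460],None,fx=3,fy=3)[...,::-1])
E
```

```text
[ 497.43625059 -250.1237105   120.52605336] [-0.70504935 -0.57444239  3.13527325] [-0.01690542 -0.14582445  0.04911894]
-70 39 z [-12.  -9.  -6.] v [-11.  -3.   9.]
-60 65 z [-19.  -6.  -3.] v [-13.  -5.   9.]
-50 69 z [-14.  -1.   3.] v [-12.  -5.   9.]
-40 72 z [-15.   4.   7.] v [-12.  -6.  10.]
-30 69 z [-4.  8. 12.] v [-12.  -6.   9.]
-20 72 z [-1. 14. 18.] v [-12.  -6.  10.]
-10 45 z [ 7. 19. 22.] v [-13.  -3.  10.]
60 9 z [49. 54. 55.] v [-11.  -9.  -2.]
80 27 z [22. 25. 27.] v [-11.   4.  17.]
```

View pics/s2.png

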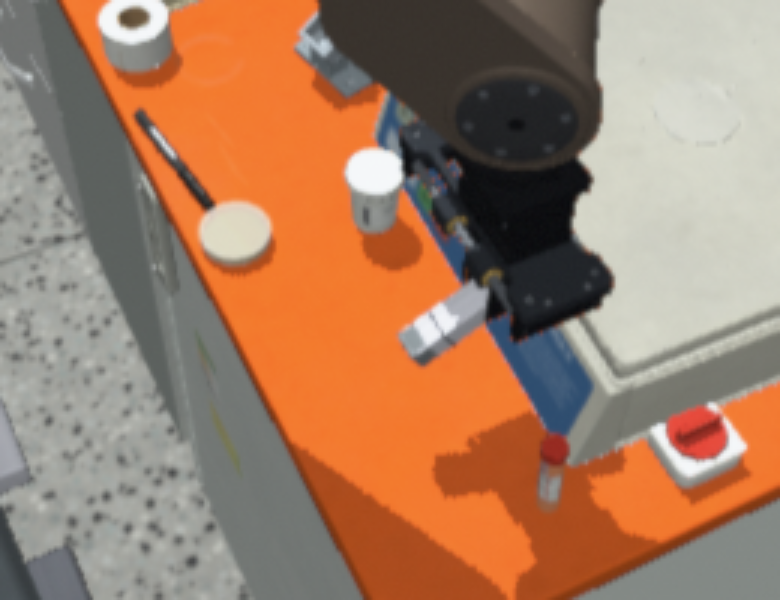

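The bar is tilted about 26°, heavy end towards the robot (low end at about (420,345) in the crop), and the bystanders are undisturbed. A little more tilt, then lift and go to a hover above the cradle.

arm_command(
  rows=[
    [[0,0,0.009],0],
    [[0,0,0.008],0],
    [[0,0,0],0],
    [[0,0,-0.1],0],
    [[0,0,-0.15],0],
  ],
)

```text
t: 10.05
eef_pos: [496.0, -249.3, 177.6]
tcp_rot: [3.138, -0.005, -3.141]
ft_force: [-0.0, -1.0, -3.0]
opening: 0.249
grip_force: 30.0
```

```bash
python3 - <<'E'
from h import *
plan((490,-200,225,180),(588,130.7,200,192.1),(588,130.7,140,192.1))
E
```

```text
[[[0.012, 0.099, -0.095], np.float64(0.0001)], [[0.012, 0.098, -0.095], np.float64(0.0001)], [[-0.044, 0.147, 0.011], np.float64(-0.0075)], [[-0.047, 0.146, 0.011], np.float64(-0.0075)], [[-0.05, 0.145, 0.011], np.float64(-0.0075)]]
[[[-0.054, 0.144, 0.011], np.float64(-0.0075)], [[-0.057, 0.142, 0.011], np.float64(-0.0075)], [[-0.061, 0.141, 0.011], np.float64(-0.0075)], [[-0.064, 0.139, 0.011], np.float64(-0.0075)], [[-0.067, 0.138, 0.012], np.float64(-0.0075)]]
[[[-0.07, 0.136, 0.011], np.float64(-0.0075)], [[0.0, -0.0, 0.12], np.float64(0.0001)], [[0.0, -0.0, 0.12], np.float64(0.0001)], [[0, 0, 0], 0], [[0, 0, 0], 0]]
end [588.0435134  130.74062391 140.09639445] -167.89195862540538
```

arm_command(
  rows=[
    [[0.012,0.099,-0.095],0],
    [[0.012,0.098,-0.095],0],
    [[-0.044,0.147,0.011],-0.0075],
    [[-0.047,0.146,0.011],-0.0075],
    [[-0.05,0.145,0.011],-0.0075],
  ],
)

```text
t: 10.55
eef_pos: [523.5, -89.0, 218.1]
tcp_rot: [3.141, -0.001, -3.07]
ft_force: [-0.5, -0.6, -3.8]
opening: 0.253
grip_force: 30.0
```

arm_command(
  rows=[
    [[-0.054,0.144,0.011],-0.0075],
    [[-0.057,0.142,0.011],-0.0075],
    [[-0.061,0.141,0.011],-0.0075],
    [[-0.064,0.139,0.011],-0.0075],
    [[-0.067,0.138,0.012],-0.0075],
  ],
)

```text
t: 11.05
eef_pos: [578.0, 94.9, 203.7]
tcp_rot: [3.141, -0.001, -2.952]
ft_force: [-0.1, 0.7, -3.0]
opening: 0.252
grip_force: 30.0
```

arm_command(
  rows=[
    [[-0.07,0.136,0.011],-0.0075],
    [[0,0,0.12],0],
    [[0,0,0.12],0],
    [[0,0,0],0],
    [[0,0,0],0],
  ],
)

```text
t: 11.55
eef_pos: [588.9, 129.9, 141.7]
tcp_rot: [3.141, -0.001, -2.929]
ft_force: [-0.1, -0.1, -2.6]
opening: 0.253
grip_force: 30.0
```

```bash
python3 - <<'E'
from h import *
s=state();print(s["eef_pos"],s["tcp_rot"],s["ft_force"],s["moment"])
a=np.radians(12.1);e=(np.cos(a),np.sin(a))
tilt("scene",e);print()
p,d,P=tilt("top",e)
a=p[110:190,180:270];b=viewer.read_camera("scene")[0][70:220,230:430]
cv2.imwrite("pics/s3.png",np.hstack([cv2.resize(a,(400,400)),cv2.resize(b,(400,400))])[...,::-1])
E
```

```text
[588.91005563 129.93466643 141.6527862 ] [ 3.14140027e+00 -1.38722646e-03 -2.92914689e+00] [-0.06807444 -0.09487726 -2.64361669] [ 0.05623762 -0.0841246  -0.01639384]
-70 23 z [-19. -16. -13.] v [-12.   0.  10.]
-60 47 z [-25. -12.  -8.] v [-12.  -4.  11.]
-50 49 z [-23.  -6.  -1.] v [-13.  -7.  10.]
-40 53 z [-18.  -1.   4.] v [-11.  -6.  12.]
-30 55 z [-12.   4.  10.] v [-12.  -8.  10.]
-20 54 z [-3. 11. 16.] v [-12.  -5.  12.]
-10 43 z [12. 20. 35.] v [-12.  -3.  13.]
0 13 z [20. 23. 28.] v [ 3. 11. 15.]

-70 40 z [-19. -17. -14.] v [-10.   0.  11.]
-60 76 z [-16. -12.  -9.] v [-11.   0.  11.]
-50 80 z [-10.  -6.  -3.] v [-11.  -0.  11.]
-40 81 z [-3.  0.  3.] v [-11.  -0.  11.]
-30 84 z [2. 6. 9.] v [-11.  -1.  11.]
-20 89 z [ 8. 12. 15.] v [-11.   1.  11.]
-10 60 z [ 5. 16. 20.] v [-15.   3.  13.]
0 4 z [21. 23. 23.] v [ 9. 11. 13.]
10 8 z [26. 27. 29.] v [ 8. 11. 13.]
```

View pics/s3.png

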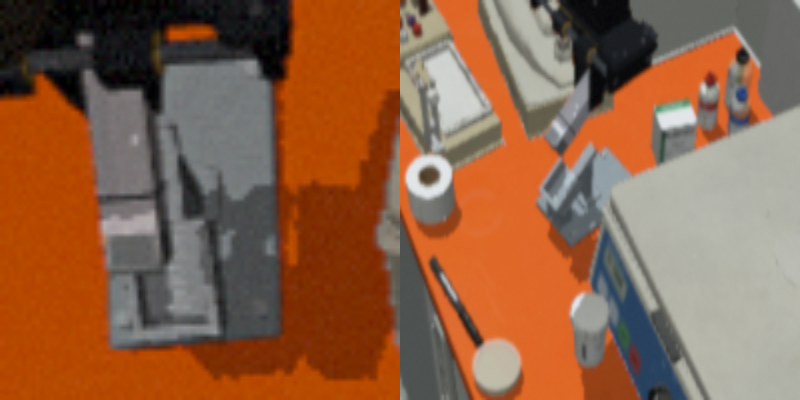

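Tilt is 30.1° and the bar is centred on the tool. The picture shows the bar's low end (left half, about (135,250)) lined up over the trough's cheeks. Lowering.

arm_command(
  rows=[
    [[0,0,0.05],0],
    [[0,0,0.06],0],
    [[0,0,0.06],0],
    [[0,0,0.04],0],
    [[0,0,0.024],0],
  ],
)

```text
t: 12.2
eef_pos: [588.8, 129.9, 82.3]
tcp_rot: [3.141, -0.001, -2.929]
ft_force: [0.9, 0.4, -2.6]
opening: 0.253
grip_force: 30.0
```

arm_command(
  rows=[
    [[0,0,0.006],0],
    [[0,0,0.006],0],
    [[0,0,0.006],0],
    [[0,0,0.004],0],
    [[0,0,0],0],
  ],
)

```text
t: 12.7
eef_pos: [589.1, 130.1, 77.8]
tcp_rot: [3.142, 0.0, -2.929]
ft_force: [0.7, 0.6, -2.6]
opening: 0.251
grip_force: 30.0
```

```bash
python3 - <<'E'
from h import *
a=np.radians(12.1);e=(np.cos(a),np.sin(a))
p,d,P=tilt("top",e)
s=state();print(s["eef_pos"],s["ft_force"],s["moment"])
a=p[120:190,185:265];b=viewer.read_camera("scene")[0][100:200,260:380]
cv2.imwrite("pics/s4.png",np.hstack([cv2.resize(a,(400,400)),cv2.resize(b,(400,400))])[...,::-1])
E
```

```text
-70 87 z [-32. -29. -14.] v [-16.   0.  16.]
-60 83 z [-25. -13.  -9.] v [-16.   1.  17.]
-50 90 z [-20.  -7.  -2.] v [-16.  -1.  17.]
-40 91 z [-17.  -1.   3.] v [-16.  -2.  17.]
-30 76 z [-5.  6. 10.] v [-11.  -1.  11.]
-20 68 z [ 9. 12. 15.] v [-11.  -0.  11.]
-10 48 z [12. 18. 21.] v [-10.   6.  13.]
0 6 z [-47.  26.  29.] v [-5.  8. 12.]
[589.09753711 130.0778803   77.8072394 ] [-0.77496089 -1.28161455 -3.37637171] [ 0.04765613 -0.07708902  0.00582318]
```

View pics/s4.png

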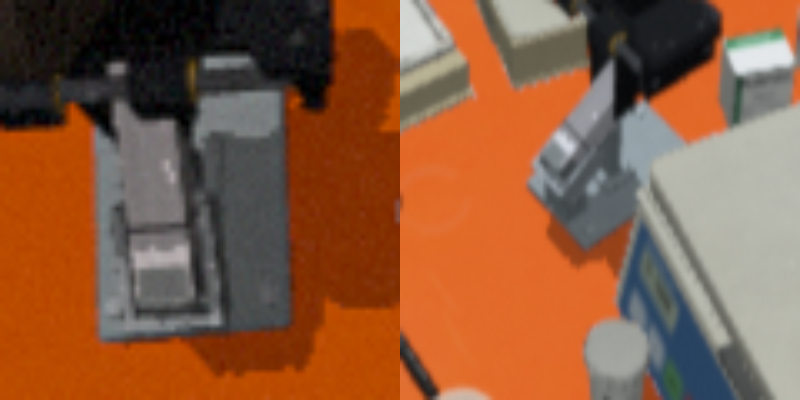

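The bar is between the cheeks, its low end at about (165,290) in the left half, just above the foot stop. Continue down gently until contact.

arm_command(
  rows=[
    [[0,0,0.004],0],
    [[0,0,0.004],0],
    [[0,0,0.004],0],
    [[0,0,0],0],
    [[0,0,0],0],
  ],
)

```text
t: 13.3
eef_pos: [589.2, 130.1, 75.0]
tcp_rot: [3.142, 0.001, -2.929]
ft_force: [0.2, -0.2, 4.5]
opening: 0.253
grip_force: 30.0
```

arm_command(
  rows=[
    [[0.0035,0,0.002],0],
    [[0.0035,0,0.002],0],
    [[0.0035,0,0.002],0],
    [[0,0,0],0],
    [[0,0,0],0],
  ],
)

```text
t: 13.8
eef_pos: [586.3, 129.5, 73.2]
tcp_rot: [3.142, -0.0, -2.929]
ft_force: [-1.5, -0.2, 5.4]
opening: 0.248
grip_force: 30.0
```

arm_command(
  rows=[
    [[0.0035,0,0.002],0],
    [[0.0035,0,0.002],0],
    [[0,0,0],0],
    [[0,0,0],0],
    [[0,0,0],0],
  ],
)

```text
t: 14.3
eef_pos: [586.4, 129.5, 73.0]
tcp_rot: [-3.141, 0.004, -2.929]
ft_force: [4.1, 1.3, 7.4]
opening: 0.253
grip_force: 30.0
```

arm_command(
  rows=[
    [[0.0035,0,0.002],0],
    [[0.0035,0,0.002],0],
    [[0,0,0],0],
    [[0,0,0],0],
    [[0,0,0],0],
  ],
)

```text
t: 14.8
eef_pos: [586.4, 129.4, 72.9]
tcp_rot: [-3.141, 0.009, -2.929]
ft_force: [8.8, 3.4, 9.8]
opening: 0.25
grip_force: 30.0
```

```bash
python3 - <<'E'
from h import *
a=np.radians(12.1);e=np.array((np.cos(a),np.sin(a)))
p,d,P=tilt("top",e);s=state();print(s["eef_pos"],s["ft_force"],s["moment"])
E
```

```text
-70 72 z [-26. -22. -13.] v [-16.  -1.  15.]
-60 78 z [-20. -11.  -7.] v [-17.   1.  16.]
-50 90 z [-17.  -6.  -2.] v [-16.  -1.  17.]
-40 87 z [-10.   1.   4.] v [-16.  -0.  17.]
-30 77 z [-6.  7. 10.] v [-11.   1.  12.]
-20 71 z [ 9. 13. 16.] v [-11.   0.  11.]
-10 34 z [13. 18. 20.] v [-9.  7. 13.]
0 10 z [-59.  24.  27.] v [-11.   7.  12.]
10 6 z [-60. -59. -17.] v [-13. -10.   6.]
[586.34356714 129.41440821  72.89346049] [ 8.4745156   3.18590179 10.8895902 ] [ 0.67837338 -1.21004801 -0.03285088]
```

The foot stop is reached: force is building at 586.4 and the pose matches the predicted seat. Relax the push, then release and retreat.

arm_command(
  rows=[
    [[-0.0035,0,-0.002],0],
    [[-0.0035,0,-0.002],0],
    [[-0.003,0,-0.002],0],
    [[0,0,0],0],
    [[0,0,0],0],
  ],
)

```text
t: 15.35
eef_pos: [586.4, 129.5, 72.8]
tcp_rot: [-3.142, 0.002, -2.929]
ft_force: [5.8, 3.0, 3.3]
opening: 0.252
grip_force: 30.0
```

arm_command(
  rows=[
    [[0,0,0],0],
    [[0,0,0],0],
    [[0,0,0],0],
    [[0,0,0],0],
    [[0,0,0],0],
  ],
  claw=0.6,
)

```text
t: 15.85
eef_pos: [585.3, 129.3, 72.5]
tcp_rot: [3.141, -0.0, -2.929]
ft_force: [-0.4, -0.3, 0.5]
opening: 0.587
grip_force: 0.0
```

arm_command(
  rows=[
    [[0,0,0],0],
    [[0,0,0],0],
    [[0,0,-0.02],0],
    [[0,0,-0.04],0],
    [[0,0,-0.06],0],
  ],
)

```text
t: 16.35
eef_pos: [585.3, 129.3, 103.1]
tcp_rot: [3.141, -0.001, -2.929]
ft_force: [0.3, 0.8, 0.9]
opening: 0.601
grip_force: 0.0
```

arm_command(
  rows=[
    [[0,0,-0.12],0],
    [[0,0,-0.15],0],
    [[0,0,-0.15],0],
    [[0,0,-0.1],0],
    [[0,0,0],0],
  ],
)

```text
t: 16.85
eef_pos: [586.6, 129.5, 237.3]
tcp_rot: [-3.141, 0.007, -2.929]
ft_force: [0.3, 0.6, -1.0]
opening: 0.598
grip_force: 0.0
```

arm_command(
  rows=[
    [[0,-0.15,0],0],
    [[0,-0.15,0],0],
    [[0,-0.15,0],0],
    [[0,-0.15,0],0],
    [[0,0,0],0],
  ],
)

```text
t: 17.35
eef_pos: [617.4, -21.1, 232.1]
tcp_rot: [-3.141, -0.001, -2.933]
ft_force: [-0.6, 1.0, -0.4]
opening: 0.6
grip_force: 0.0
```

```bash
python3 - <<'E'
from h import *
p,d,P=cloud("top");s=state();print(s["t"],s["eef_pos"],s["opening"])
a=np.radians(12.1);e=np.array([np.cos(a),np.sin(a)]);f=np.array([-e[1],e[0]])
q=P[d>0];r=q[:,:2]-[590.8,132.8];u=r@e+64;v=r@f;z=q[:,2]-35
c,t=np.cos(np.pi/6),.5
x=u*c+z*t;h=-u*t+z*c
k=(abs(v+2)<9)&(x>-10)&(x<165)&(h>19)&(h<30)
print(k.sum(),'x',np.round(np.percentile(x[k],[1,3,97,99]),1),'h',np.round(np.percentile(h[k],[10,50,90]),1),'slope dev',np.degrees(np.polyfit(x[k],h[k],1)[0]))
for l in("bar_mid","sample_cup_3","petri_2","marker_black"):print(l,[(np.round(o["position"]),o["confidence"]) for o in models.mark_of("top",l)[:1]])
A=p[100:190,175:275];b=viewer.read_camera("scene")[0][80:210,240:400]
cv2.imwrite("pics/s5.png",np.hstack([cv2.resize(A,(400,400)),cv2.resize(b,(400,400))])[...,::-1])
E
```

```text
17.4 [616.9978736  -19.09509334 232.089769  ] 0.600098070268463Traceback (most recent call last):
  File "<stdin>", line 8, in <module>
    return _quantile_unchecked(
        a, q, axis, out, overwrite_input, method, keepdims, weights)
    return _ureduce(a,
                    func=_quantile_ureduce_func,
    ...<5 lines>...
                    overwrite_input=overwrite_input,
                    method=method)
    r = func(a, **kwargs)
    result = _quantile(arr,
                       quantiles=q,
    ...<2 lines>...
                       out=out,
                       weights=wgt)
    slices_having_nans = np.isnan(arr[-1, ...])
                                  ~~~^^^^^^^^^
IndexError: index -1 is out of bounds for axis 0 with size 0
```

```bash
python3 - <<'E'
from h import *
p,d,P=cloud("top");b=viewer.read_camera("scene")[0]
A=p[80:210,155:295];b=b[80:210,240:400]
cv2.imwrite("pics/s5.png",np.hstack([cv2.resize(A,(400,400)),cv2.resize(b,(400,400))])[...,::-1])
E
```

```text
(no output)
```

View pics/s5.png

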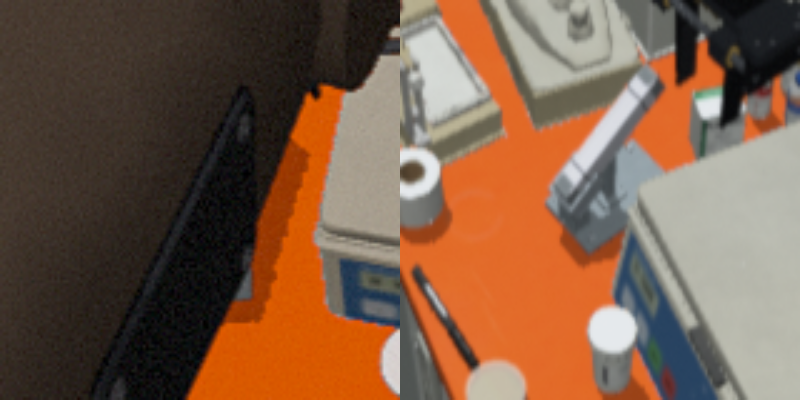

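The top view is blocked by the arm. The scene half shows the bar resting along the trough from about (565,190) up to (650,80). I'll check its position in the scene cloud.

```bash
python3 - <<'E'
from h import *
p,d,P=cloud("scene")
a=np.radians(12.1);e=np.array([np.cos(a),np.sin(a)]);f=np.array([-e[1],e[0]])
q=P[d>0];r=q[:,:2]-[590.8,132.8];u=r@e+64;v=r@f;z=q[:,2]-35
c,t=np.cos(np.pi/6),.5
x=u*c+z*t;h=-u*t+z*c
k=(abs(v+2)<14)&(x>-12)&(x<170)&(h>19)&(h<30)
print(k.sum(),'x',np.round(np.percentile(x[k],[.5,2,98,99.5]),1),'h',np.round(np.percentile(h[k],[10,50,90]),1),'v',np.round(np.percentile(v[k],[2,50,98]),1),'slope dev',np.degrees(np.polyfit(x[k],h[k],1)[0]))
for l in("bar_mid","sample_cup_3","petri_2","marker_black","capillary_vial"):print(l,[(np.round(o["position"]),o["confidence"]) for o in models.mark_of("scene",l)[:1]])
s=state();print(s["t"],s["eef_pos"],s["ft_force"])
E
```

```text
457 x [ -2.2   2.1 147.6 150.3] h [21.  24.8 27.7] v [-14.6  -3.2  10.3] slope dev -0.04799272767335622
bar_mid [(array([589., 128.,  82.]), 0.97)]
sample_cup_3 [(array([497., -57.,  -7.]), 0.67)]
petri_2 [(array([378., -24.,   2.]), 0.82)]
marker_black [(array([361.,  74.,   3.]), 0.7)]
capillary_vial [(array([ 494., -362.,   -3.]), 0.52)]
17.8 [616.98994048 -16.49505828 232.66862293] [-0.76585962  0.63312136  0.73699581]
```

The bar spans x 0–150 mm in the trough frame, its top face is at 24.8 mm and the slope deviation is about 0°. It is fully home and the bystanders have not moved, so I'm handing in.

```bash
python3 -c "
from cell import env
print(env.job_done())"
```

```text
the job is handed in; nothing more can be done
None
```

The job is handed in: the bar rests in the cradle with its heavy end down against the foot stop (top face parallel to the bed, spanning 0–150 mm along the trough), the cup, dish, vial and marker are unmoved, and no verdict came back.

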